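Brace the storage jar and unscrew its tight cap

TASK

Turn the jar clamp's dial clockwise until its white pointer stands at the red mark, so that the jaws brace the square jar. Then unscrew the jar's tight green cap anticlockwise until its threads let go, lift it straight off and finish while holding it in the gripper, level, a few centimetres right above the open jar. The jar must stay standing in the clamp without being lifted or twisted round, and the other kitchen things are left where they are.

Things in the scene. Friction and masses are not known exactly. Their poses are not given: they have to be found in the camera images.
- clamp: Fixed jar clamp, grey base 12 mm thick, on which the jar stands. Origin: on the counter under the middle of the jar's place; z up. Two white jaws, tops 60 mm over the counter, stand at -x and +x of the jar and close along x. A white housing, 94 mm square, 45 mm high, centred at clamp y = -140 mm, carries the dial on top, with black scale ticks and one thicker red mark round it.
- dial_grip (a point): On the dial's vertical axis at the height to grip, 82 mm over the counter. The dial is a black 44 mm disc with an upright grip bar 42 mm long (along this point's x) and 14 mm thick (along its y), from 23 mm below this point to 7 mm above; a white pointer line lies on the bar's top at its -x end. Turns with the dial.
- dial (a joint): Dial angle, rad, growing clockwise seen from above; stiff (0.15 N m friction), stays where left. Pointer at the red mark at 1.45 (range 0 to 1.9, starts at 0 to 0.45). Each jaw moves in 6.5 mm per rad; at the mark it leaves about 0.5 mm beside the squared-up jar, and little further on the jaws grip it and stop the dial.
- jar: Loose square amber jar, 56 mm square, 70 mm high, with a round neck of 38 mm diameter up to 100 mm; about 0.4 kg. Origin: centre of its underside; z up. It stands on the clamp's base (12 mm over the counter) within 4 mm of the clamp's origin, turned up to 0.08 rad from the clamp's axes until the jaws square it up.
- jar_mouth (a point): Centre of the jar's mouth, the top of its neck, 100 mm above its underside. An orange sealing ring, 5.5 mm high, stays on the mouth.
- cap: Loose round green screw cap, 53 mm in diameter, 24 mm high, ribbed, 30 g, white dash on top. Origin: centre of its lower rim, 85 mm above the jar's underside when closed (97 mm over the counter); z up, along its axis. Under the rim 12 mm of neck is clear for fingertips. Lugs inside hold it under the jar's threads.
- cap_top (a point): Centre of the cap's top, 24 mm above its rim; 121 mm over the counter when closed.
- thread (a joint): How far the cap is unscrewed, rad: 0 tight, growing anticlockwise seen from above. Takes 0.35 N m to turn. The cap rises 1.8 mm per rad. The threads let go at about 1.3; a stop comes at 1.5. Then the cap lifts straight up freely, and its rim passes the mouth about 15 mm up. The value stays when the cap is lifted off.
- spoon: Steel spoon 160 mm long lying beside the clamp, on its -x side. Leave alone.
- dip_bowl: Small blue bowl, 84 mm wide, 35 mm high, on the clamp's +x side. Leave alone.
- spare_lid: Flat yellow lid, 60 mm wide, 12 mm high, lying on the clamp's +x side. Leave alone.
- mug: Dark mug, 80 mm wide, 95 mm high, on the left. Leave alone.
- tumbler: Drinking glass, 68 mm wide, 100 mm high, on the right. Leave alone.
- packet: Orange packet 55 x 140 x 35 mm lying on the left. Leave alone.
- spatula: Spatula 260 mm long lying at the near right. Leave alone.
Things that resemble listed ones, but are neither listed nor needed, are in the scene too. There is more than one size of the cap; the one meant has the size given above.

How it is judged:
By the outcome, as a careful person would: the job done as asked, in the order asked, and still so for the second after the job is handed in, while the arm keeps its last pose, push and grip.
It also fails if it takes over 45 s, if anything falls off the work surface, if the arm or the gripper's body presses on something with over 40 N, if the wrist force passes 120 N, or if a joint passes its speed limit or range.

ROBOT

A 7-joint arm with a two-finger parallel gripper is mounted at the origin on the work surface. World frame = base frame: x ahead of the robot, y to its left, z up, the work surface at z = 0. Lengths are in m, angles in rad, forces in N, time in s.
With the tool pointing down it reaches from about 0.4 to 0.875 m from the base axis. Payload 19.3 kg.
Tool frame: the origin (TCP) lies midway between the tips of the shut fingers; the grasp point (between the pads) lies 19 mm behind it; x points along the fingers, y is the direction in which the jaws open and shut, and the axes are right-handed (so a half turn about x gives the same grasp; the last joint's range is limited). The gripper opens to 85 mm and grips with 20 to 120 N. Pads are 22 mm wide; open, the fingers measure 114 mm over their backs; the gripper's body (76 mm by 85 mm) begins 54 mm behind the grasp point. The pads swing forward as they close: fully open they stand 13 mm farther back than shut.
Start: joints at [1.086, 0.521, -0.036, 1.599, 0.021, 1.021, -0.113], TCP at [0.252, -0.572, 0.231] pointing down, gripper open.
Joint ranges: [-2.91, 2.91], [-0.3, 2.13], [-1.5, 1.42], [0.17, 2.43], [-1.26, 4.41], [0.16, 1.93], [-2.52, 2.52]. Speed limits (rad/s): [1.89, 1.89, 2.39, 2.39, 3.01, 3.01, 3.01].

INTERFACE

Orientations are given as [roll, pitch, yaw] about the fixed x, y, z axes, in that order (R = Rz(yaw) Ry(pitch) Rx(roll)).
In Python, from workcell import telemetry, vision, workorder gives the robot as it stands. The module is installed in compiled form; this text tells all that it offers.
- The arm moves only by the tool play_rows, never from a script. Its argument "deltas" is a list of rows, each a list of 7 numbers: the shift along the world's x, y, z in mm, then the turn, a rotation vector about the world's x, y, z in degrees, then the finger opening in mm, from 0 to 85.4. In form: [[x, y, z, wx, wy, wz, jaw], ...]. A call has 1 to 8 rows; each row shifts and turns the commanded pose from where the row before left it; what a row does not reach is not made up. A row lasts 1/8 s, in which the tool goes at most 62.5 mm and 10.7 degrees, less where a joint would pass 70% of its speed; a pose out of reach is approached as far as the arm can. A call with a gripper value outside its range is refused whole. The fingers move at their own pace and stop on an object; "grip_force" is the grip in N (left out, the last holds). Time passes only in rows, so rows that do not move let the fingers close. It gives the time, the measured TCP pose, the force and the opening at its end, in the units of the state.
- telemetry.observe(): the state, without advancing time (a new reading comes with each control period).
- vision.grab_frame(name): name is "scene" or "top" or "wrist"; returns the picture (420x560x3 uint8, red, green, blue); there is no depth.
- vision.camera_info(name): a dict with "mtx" (3x3 intrinsics, pixels), "rvec" (rotation vector, rad) and "tvec" (3), from world to camera coordinates, as OpenCV has them. Camera axes: x right, y down, z forward; pixel columns grow to the right and rows downward; lengths in m; the calibration is good to about 2 mm. A picture is of the moment at which its call begins: read the wrist's pose just before it. camera_info takes no time and is no camera call; for the wrist camera it gives the pose at the moment of the call.
- workorder.job_done(): hands the job in, once; it reports no verdict.
The state is a dict: "clock": time; "qpos": joint angles; "qd": joint speeds; "joint_efforts": joint torques, N m; "position": TCP position; "tool_rot": TCP orientation; "force": force on the tool from outside, world axes, zero at the start; "moment": the same for the moment, N m; "grip_width": finger opening in m.
Only numpy, scipy, OpenCV 4.12 (cv2) and the standard library are available. Lean on these libraries where they do the work, as an engineer would, in place of code of your own. Each camera call takes 0.05 s, during which the arm holds its last target. There are 200 camera calls.

## Working session

There is one attempt and no reset: what is moved stays moved. The work goes in short steps, Python scripts to look and compute and a tool call to move; the robot and the scene stay as the last step left them, time stands still between calls to the robot, and variables do not carry over. Pictures are saved under pics/ and viewed, about 8 in all and at most 12, crops included, and the job is handed in when it is done.

Besides the shell and the picture viewer there is one more tool, called after "Emit:" as name([rows], argument=value, ...), one row to a line, values as JSON. play_rows: Moves the arm, as the interface text tells. Its arguments: {"type":"object","properties":{"deltas":{"type":"array","items":{"type":"array","items":{"type":"number"}}},"grip_force":{"type":"number"}},"required":["deltas"]}

```bash
mkdir -p pics
cat > h.py <<'E'
import numpy as np, cv2
from workcell import telemetry, vision, workorder
def grab(n,f=None):
    ci=vision.camera_info(n); im=vision.grab_frame(n)
    if f: cv2.imwrite('pics/'+f,im[:,:,::-1])
    return im,ci
def ray(ci,px):
    K=np.array(ci['mtx']);R=cv2.Rodrigues(np.array(ci['rvec'],float))[0];t=np.array(ci['tvec']).ravel()
    d=R.T@np.linalg.inv(K)@np.array([px[0],px[1],1.]); return -R.T@t,d
def onz(ci,px,z):
    c,d=ray(ci,px); return c+d*(z-c[2])/d[2]
def proj(ci,P):
    return cv2.projectPoints(np.array(P,float).reshape(-1,3),np.array(ci['rvec'],float),np.array(ci['tvec'],float),np.array(ci['mtx'],float),None)[0].reshape(-1,2)
E
python3 - <<'E'
from h import *
a,ca=grab('scene'); b,cb=grab('top')
out=np.hstack([a,b]); cv2.imwrite('pics/a.png',a[:,:,::-1]); cv2.imwrite('pics/b.png',b[:,:,::-1])
print(telemetry.observe())
for c in (ca,cb): print(ray(c,(280,210)))
E
```

```text
{'clock': 0.1, 'qpos': array([ 1.08582354,  0.52195414, -0.03632417,  1.59992623,  0.02120933,
        1.02111973, -0.11279801]), 'qd': array([ 0.00074909, -0.00157085,  0.00103628, -0.00072971, -0.00208461,
       -0.00136839,  0.00071471]), 'joint_efforts': array([ 5.27219527e-03, -9.28488564e+01,  1.98495917e+00, -3.70530295e+01,
        1.82646612e-02,  5.36808555e-03, -3.20988181e-05]), 'position': array([ 0.25170918, -0.57174864,  0.23079237]), 'tool_rot': array([-1.49124421,  1.56977414,  2.06511385]), 'force': array([-0.13516001,  0.13185265, -0.1056138 ]), 'moment': array([-0.00048687,  0.04286976, -0.02029533]), 'grip_width': 0.08498792970970856}
(array([ 1.17148608, -0.45329993,  0.96430904]), array([-0.54558989,  0.38856379, -0.74284754]))
(array([ 0.47288357, -0.0146709 ,  1.1126078 ]), array([ 0.06895863, -0.01641998, -0.99767382]))
```

View pics/a.png

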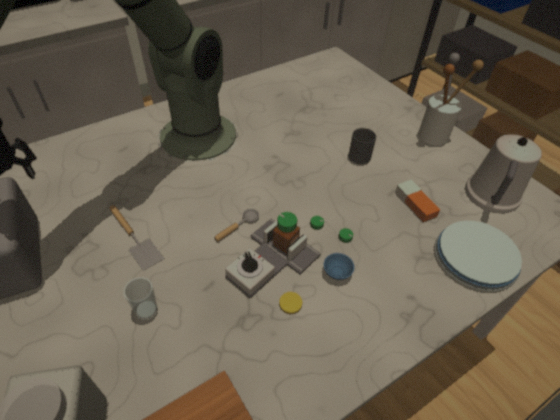

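View pics/b.png

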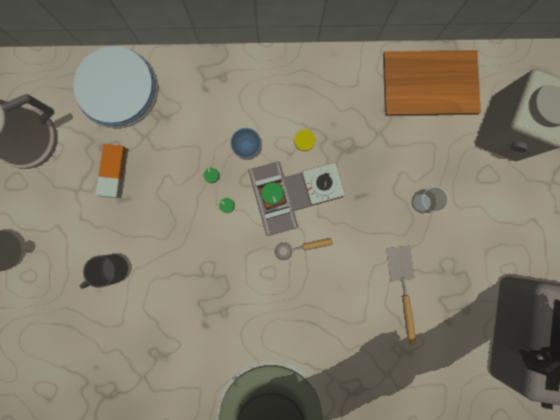

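The target cap sits on the jar at scene (287,222), top (272,194). The loose green caps at top (212,175) and (227,205) are lookalikes lying on the counter. The yellow lid is at top (305,140), and the dial is at top (324,182). I'll measure from these and check one close crop.

```bash
cat > m.py <<'E'
from h import *
def green(im): 
    h=cv2.cvtColor(im,cv2.COLOR_RGB2HSV); return cv2.inRange(h,(40,110,40),(85,255,255))
def red(im):
    h=cv2.cvtColor(im,cv2.COLOR_RGB2HSV); return cv2.inRange(h,(0,110,90),(8,255,255))|cv2.inRange(h,(172,110,90),(180,255,255))
def blobs(m,amin=3):
    n,l,s,c=cv2.connectedComponentsWithStats(m)
    return [(c[i].round(1),s[i][4],s[i][:4]) for i in range(1,n) if s[i][4]>=amin]
E
python3 - <<'E'
from m import *
im,ci=grab('top')
for c,a,b in blobs(green(im),20): print('green',c,a,b,onz(ci,c,.121).round(4), onz(ci,c,.024).round(4))
h=cv2.cvtColor(im,cv2.COLOR_RGB2HSV)
for c,a,b in blobs(red(im),2):
    if 290<c[0]<350 and 150<c[1]<215: print('red',c,a,onz(ci,c,.045).round(4))
# housing white
roi=np.zeros(im.shape[:2],np.uint8); roi[158:210,300:348]=255
w=cv2.inRange(h,(0,0,150),(180,45,255))&roi
cs=max(cv2.findContours(cv2.morphologyEx(w,cv2.MORPH_CLOSE,np.ones((9,9))),0,2)[0],key=cv2.contourArea)
r=cv2.minAreaRect(cs); print(r); 
P=[onz(ci,p,.045) for p in cv2.boxPoints(r)]; print(np.round(P,4)); print('ctr',np.mean(P,0), [np.linalg.norm(P[i]-P[i-1]) for i in range(4)])
cv2.imwrite('pics/c.png',cv2.resize(im[145:245,230:350,::-1],None,fx=6,fy=6,interpolation=cv2.INTER_CUBIC))
E
```

```text
green [211.  175.2] 141 [204 168  14  14] [0.6301 0.138  0.121 ] [0.6455 0.153  0.024 ]
green [271.7 192.7] 344 [261 183  22  22] [ 0.5844 -0.0113  0.121 ] [ 0.5953 -0.0109  0.024 ]
green [226.7 205.1] 138 [220 199  14  13] [0.5554 0.0997 0.121 ] [0.5635 0.1109 0.024 ]
red [309.  188.5] 4 [ 0.6027 -0.11    0.045 ]
((323.4999694824219, 183.49998474121094), (50.99999237060547, 46.99999237060547), 90.0)
[[ 0.6848 -0.0878  0.045 ]
 [ 0.6829 -0.213   0.045 ]
 [ 0.5467 -0.2091  0.045 ]
 [ 0.5485 -0.0851  0.045 ]]
ctr [ 0.61574981 -0.1487375   0.045     ] [np.float64(0.1363115957906959), np.float64(0.12522723302326302), np.float64(0.13627430452442635), np.float64(0.1240372970648439)]
```

View pics/c.png

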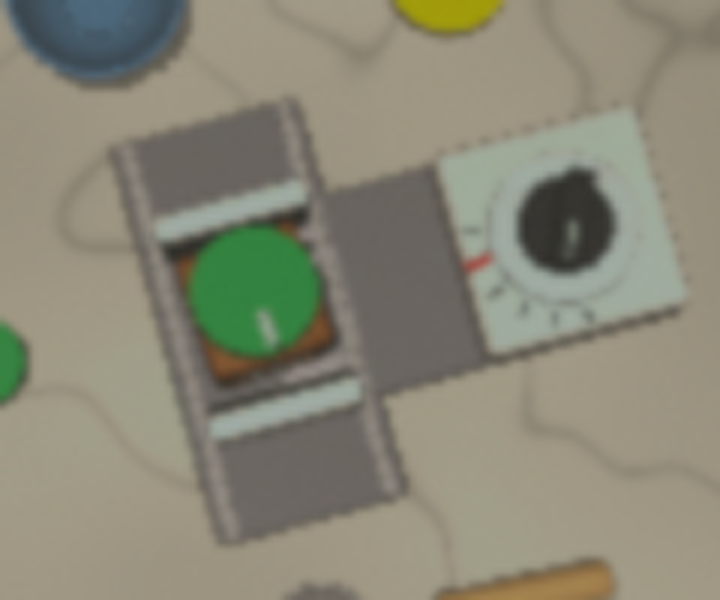

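The crop shows the large (53 mm) cap on the amber jar at crop (255,292). The smaller caps measure about 38 mm, so they are rejected. The housing centre is at crop (562,231), red mark at (480,263), pointer at about (572,238), and clamp yaw is about +14°. Next is a move to above the dial for a close look.

```bash
cat >> h.py <<'E'
from scipy.spatial.transform import Rotation as Rn
def tool():
    s=telemetry.observe(); R=Rn.from_euler('xyz',s['tool_rot']).as_matrix(); return s,R
def st():
    s,R=tool(); print('t',round(s['clock'],2),'p',s['position'].round(4),'yaxis deg',np.degrees(np.arctan2(R[1,1],R[0,1])).round(2),'x',R[:,0].round(3),'q7',s['qpos'][6].round(3),'F',s['force'].round(1),'M',s['moment'].round(2),'w',s['grip_width'].round(4))
E
python3 - <<'E'
from h import *
st(); ci=vision.camera_info('wrist'); c,d=ray(ci,(280,210)); print(c,d)
ct=vision.camera_info('top')
for p in [(435,158),(632,108),(688,300),(492,357)]: print(onz(ct,(p[0]/6+230,p[1]/6+145),.045).round(4))
print(onz(ct,(480/6+230,263/6+145),.045).round(4))
E
```

```text
Traceback (most recent call last):
  File "h.py", line 18, in st
    s,R=tool(); print('t',round(s['clock'],2),'p',s['position'].round(4),'yaxis deg',np.degrees(np.arctan2(R[1,1],R[0,1])).round(2),'x',R[:,0].round(3),'q7',s['qpos'][6].round(3),'F',s['force'].round(1),'M',s['moment'].round(2),'w',s['grip_width'].round(4))
                                                                                                                                                                                                                                        ^^^^^^^^^^^^^^^^^^^^^
AttributeError: 'float' object has no attribute 'round'
```

```bash
sed -i "s/s\['grip_width'\].round(4)/round(s['grip_width'],4)/" h.py
python3 - <<'E'
from h import *
st(); ci=vision.camera_info('wrist'); c,d=ray(ci,(280,210)); print(c,d)
ct=vision.camera_info('top')
for p in [(435,158),(632,108),(688,300),(492,357)]: print(onz(ct,(p[0]/6+230,p[1]/6+145),.045).round(4))
print(onz(ct,(480/6+230,263/6+145),.045).round(4))
E
```

```text
t 0.15 p [ 0.2517 -0.5718  0.2309] yaxis deg -66.24 x [-0.     0.001 -1.   ] q7 -0.113 F [-0.7  0.6  0.9] M [0.04 0.   0.05] w 0.0853
[ 0.31989496 -0.54280281  0.3750053 ] [-0.25579014 -0.11735941 -0.95966205]
[ 0.6488 -0.0937  0.045 ]
[ 0.6699 -0.1816  0.045 ]
[ 0.5839 -0.204   0.045 ]
[ 0.56  -0.117  0.045]
[ 0.6017 -0.1126  0.045 ]
```

Emit:
play_rows([
  [23, 26.5, 0, 0, 0, 9, 85],
  [23, 26.5, 0, 0, 0, 9, 85],
  [23, 26.5, 0, 0, 0, 9, 85],
  [23, 26.5, 0, 0, 0, 9, 85],
  [23, 26.5, 0, 0, 0, 9, 85],
  [23, 26.5, 0, 0, 0, 9, 85],
  [23, 26.5, 0, 0, 0, 9, 85],
  [23, 26.5, 0, 0, 0, 9, 85],
])

```text
clock: 1.15
position: [0.4364, -0.3591, 0.2312]
tool_rot: [-1.962, 1.571, 2.856]
force: [-0.3, -0.4, 0.5]
grip_width: 0.0851
```

Emit:
play_rows([
  [23, 26.5, 0, 0, 0, 9, 85],
  [23, 26.5, 0, 0, 0, 9, 85],
  [23, 26.5, 0, 0, 0, 9, 85],
  [23, 26.5, 0, 0, 0, 9, 85],
  [23, 26.5, 0, 0, 0, 9, 85],
  [23, 26.5, 0, 0, 0, 9, 85],
  [23, 26.5, 0, 0, 0, 9, 85],
  [23, 26.5, 0, 0, 0, 9, 85],
])

```text
clock: 2.15
position: [0.6204, -0.1473, 0.2311]
tool_rot: [-2.869, 1.57, -3.078]
force: [0.0, 0.2, -0.1]
grip_width: 0.0853
```

Emit:
play_rows([
  [0, 0, 0, 0, 0, 2, 50],
  [0, 0, 0, 0, 0, 0, 50],
])

```text
clock: 2.4
position: [0.6194, -0.1486, 0.2309]
tool_rot: [-2.718, 1.57, -2.897]
force: [0.0, -0.0, 0.2]
grip_width: 0.0517
```

Run:
```python
from m import *
st(); im,ci=grab('wrist','d.png')
for c,a,b in blobs(red(im),20): print('red',c,a,b,onz(ci,c,.045).round(4))
for c,a,b in blobs(green(im),50): print('green',c,a,b,onz(ci,c,.121).round(4))
print(proj(ci,[(.6157,-.1491,.089)]))
```

```text
t 2.4 p [ 0.6194 -0.1486  0.2309] yaxis deg 79.69 x [-0.001 -0.    -1.   ] q7 1.187 F [ 0.  -0.   0.2] M [-0.01  0.02  0.04] w 0.0517
red [308.6 172.5] 42 [304 169  10   8] [ 0.6037 -0.1124  0.045 ]
green [491.5 100.6] 1211 [468  83  46  37] [0.5591 0.0373 0.121 ]
green [425.6 142.7] 3392 [389 111  72  64] [ 0.5832 -0.0166  0.121 ]
green [524.  164.9] 1075 [502 150  44  33] [0.6174 0.0666 0.121 ]
[[278.65449506 197.61853759]]
```

View pics/d.png

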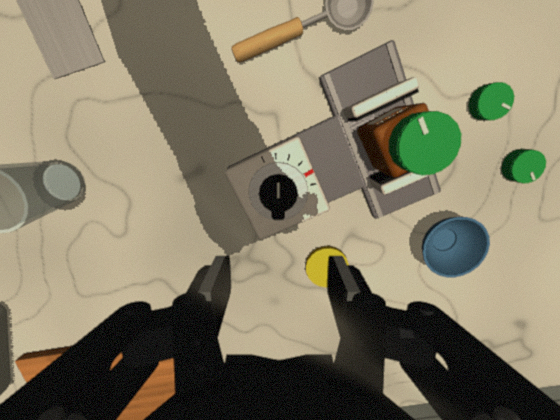

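The wrist view shows the dial at (278,195) with its pointer up, the red mark at (309,172), and the jar cap at (425,142). The small caps lie at (491,101) and (524,165). I'll zoom in for the bar angle.

Run:
```python
from m import *
im=cv2.imread('pics/d.png')
cv2.imwrite('pics/e.png',cv2.resize(im[145:245,220:340],None,fx=6,fy=6,interpolation=cv2.INTER_CUBIC))
```

```text
(no output)
```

View pics/e.png

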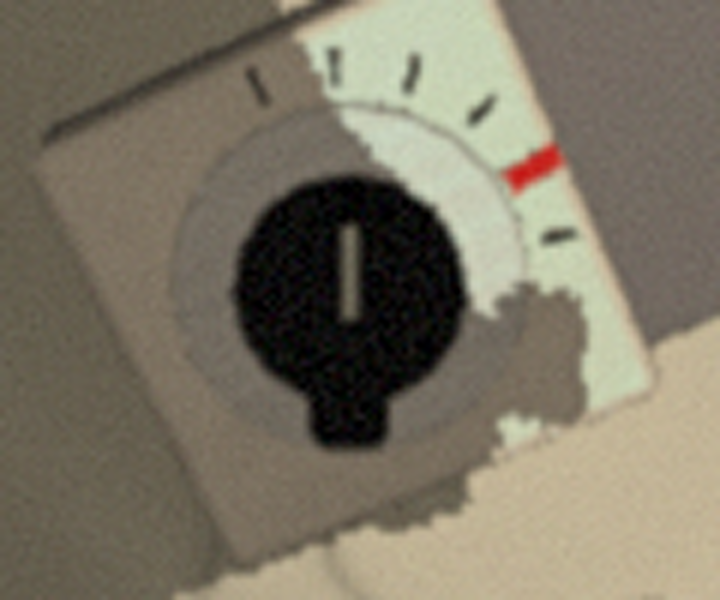

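Run:
```python
from h import *
st()
ci=vision.camera_info('wrist')
f=lambda p,z: onz(ci,(p[0]/6+220,p[1]/6+145),z)
a,b,e=f((349,222),.089),f((349,322),.089),f((348,447),.089)
print(a,b,e,np.linalg.norm(a-b))
d=a-b; print('ptr ang',np.degrees(np.arctan2(d[1],d[0])), np.degrees(np.arctan2((a-e)[1],(a-e)[0])))
print('disc ctr', f((349,290),.059), 'ring', f((348,277),.046))
C=np.mean([f(p,.045) for p in [(40,148),(492,-8),(652,388),(240,560)]],0); print('housing',C)
for p in [(258,86),(537,167)]:
    v=f(p,.045)-f((348,277),.045); print(np.degrees(np.arctan2(v[1],v[0])),np.linalg.norm(v))
u=(a-e)/np.linalg.norm(a-e); print('bar centre from far end',e+u*.021)
```

```text
t 2.45 p [ 0.6193 -0.149   0.231 ] yaxis deg 79.62 x [-0.001 -0.    -1.   ] q7 1.186 F [ 0.2 -0.5 -0.6] M [-0.03 -0.01  0.05] w 0.0499
[ 0.59986803 -0.14713002  0.089     ] [ 0.61663016 -0.15022583  0.089     ] [ 0.63838206 -0.15441817  0.089     ] 0.017045610591834893
ptr ang 169.53589898928016 169.2844210396929
disc ctr [ 0.61806675 -0.15056347  0.059     ] ring [ 0.6184898  -0.15086832  0.046     ]
housing [ 0.61960056 -0.14949735  0.045     ]
-165.71541467889233 0.04010783955949576
110.30885483672711 0.041610032306716414
bar centre from far end [ 0.61774826 -0.15051356  0.089     ]
```

Emit:
play_rows([
  [-1.3, -1.5, -40, 0, 0, -0.2, 50],
  [0, 0, -50, 0, 0, 0, 45],
  [0, 0, -45, 0, 0, 0, 40],
  [0, 0, -25, 0, 0, 0, 40],
  [0, 0, -8, 0, 0, 0, 40],
  [0, 0, 0, 0, 0, 0, 40],
])

```text
clock: 3.2
position: [0.6185, -0.15, 0.0637]
tool_rot: [-0.879, 1.57, -1.062]
force: [0.6, -0.2, 0.8]
grip_width: 0.0394
```

Emit:
play_rows([
  [0, 0, 0, 0, 0, 0, 5],
  [0, 0, 0, 0, 0, 0, 5],
  [0, 0, 0, 0, 0, 0, 5],
  [0, 0, 0, 0, 0, 0, 5],
], grip_force=80)

```text
clock: 3.7
position: [0.6192, -0.1495, 0.0647]
tool_rot: [-0.065, 1.569, -0.247]
force: [-2.3, 0.7, 8.3]
grip_width: 0.0124
```

Run:
```python
from m import *
st()
```

```text
t 3.7 p [ 0.6192 -0.1495  0.0647] yaxis deg 79.55 x [ 0.002 -0.    -1.   ] q7 1.069 F [-2.3  0.7  8.3] M [ 0.19  0.53 -0.  ] w 0.0124
```

Emit:
play_rows([
  [0, 0, 1.5, 0, 0, 0, 5],
  [0, 0, 0, 0, 0, -7, 5],
  [0, 0, 0, 0, 0, -7, 5],
  [0, 0, 0, 0, 0, -7, 5],
  [0, 0, 0, 0, 0, -7, 5],
])

```text
clock: 4.32
position: [0.6189, -0.1497, 0.0649]
tool_rot: [0.512, 1.57, -0.163]
force: [5.6, -1.1, -11.0]
grip_width: 0.0124
```

Run:
```python
from m import *
st()
```

```text
t 4.33 p [ 0.6189 -0.1497  0.0649] yaxis deg 51.33 x [ 0.001 -0.    -1.   ] q7 0.655 F [  5.6  -1.1 -11. ] M [-0.35 -0.96  0.17] w 0.0124
```

Emit:
play_rows([
  [0, 0, -0.8, 0, 0, -7, 5],
  [0, 0, 0, 0, 0, -7, 5],
  [0, 0, 0, 0, 0, -7, 5],
  [0, 0, 0, 0, 0, -6, 5],
  [0, 0, 0, 0, 0, -3, 5],
  [0, 0, 0, 0, 0, 0, 5],
])

```text
clock: 5.08
position: [0.6187, -0.15, 0.0648]
tool_rot: [0.188, 1.57, -1.007]
force: [-2.8, -2.6, 6.3]
grip_width: 0.0122
```

Run:
```python
from m import *
st()
```

```text
t 5.08 p [ 0.6187 -0.15    0.0648] yaxis deg 21.56 x [ 0.001 -0.001 -1.   ] q7 0.228 F [-2.8 -2.6  6.3] M [-0.56  0.65 -0.09] w 0.0122
```

Emit:
play_rows([
  [0, 0, 0, 0, 0, -0.6, 5],
  [0, 0, 0, 0, 0, 0, 5],
  [0, 0, 0, 0, 0, 0, 40],
  [0, 0, 0, 0, 0, 0, 40],
  [0, 0, 30, 0, 0, 0, 60],
  [0, 0, 50, 0, 0, 0, 75],
  [0, 0, 50, 0, 0, 0, 75],
  [0, 0, 40, 0, 0, 0, 75],
])

```text
clock: 6.08
position: [0.6188, -0.1493, 0.2362]
tool_rot: [1.181, 1.569, -0.023]
force: [0.6, -0.9, -0.6]
grip_width: 0.0753
```

Emit:
play_rows([
  [0, 0, 0, 0, 0, 0, 75],
])

```text
clock: 6.2
position: [0.6199, -0.1495, 0.2372]
tool_rot: [1.008, 1.566, -0.197]
force: [0.2, 0.4, -0.3]
grip_width: 0.0751
```

Run:
```python
from m import *
st(); im,ci=grab('wrist')
t,ct=grab('top')
u=proj(ci,[(.618,-.1505,.07),(.584,-.0115,.121)]);print(u)
x,y=[int(v) for v in u[0]]
c1=cv2.resize(im[max(0,y-50):y+50,max(0,x-66):x+66],(792,600),interpolation=cv2.INTER_CUBIC)[:, :396*2]
A=cv2.resize(im,(400,300)); B=cv2.resize(t[145:245,230:350],(400,300),interpolation=cv2.INTER_CUBIC)
c1=cv2.resize(c1,(400,300))
c2=cv2.resize(im[max(0,y-30):y+30,max(0,x-40):x+40],(400,300),interpolation=cv2.INTER_CUBIC)
cv2.imwrite('pics/f.png',np.vstack([np.hstack([A,B]),np.hstack([c1,c2])])[:,:,::-1]); print(x,y)
cv2.imwrite('pics/f_w.png',im[:,:,::-1]); cv2.imwrite('pics/f_t.png',t[:,:,::-1])
for c,a,b in blobs(red(im),20): print('red',c,a,b,onz(ci,c,.045).round(4))
for c,a,b in blobs(green(t),200): print('green top',c,a,b,onz(ct,c,.121).round(4))
```

```text
t 6.2 p [ 0.6199 -0.1495  0.2372] yaxis deg 20.98 x [ 0.005 -0.001 -1.   ] q7 0.303 F [ 0.2  0.4 -0.3] M [-0.06 -0.02 -0.02] w 0.0751
[[276.48391266 194.16614131]
 [298.78814508  32.6144927 ]]
276 194
red [276.4 154.2] 40 [275 149   4  11] [ 0.6035 -0.1127  0.045 ]
green top [271.6 193.6] 337 [261 184  22  21] [ 0.5822 -0.011   0.121 ]
```

View pics/f.png

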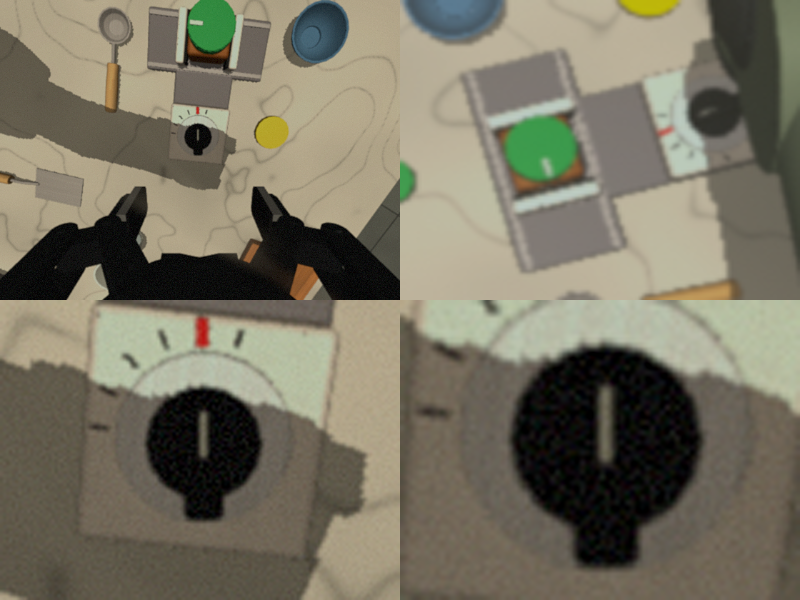

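Wrist view: pointer and red mark are in line, both vertical at the same column (crop 203, 205), and the jaws have closed on the jar. Next, above the cap.

Emit:
play_rows([
  [-4.5, 17, 1.6, 0, 0, -7.6, 75],
  [-4.5, 17, 1.6, 0, 0, -7.6, 75],
  [-4.5, 17, 1.6, 0, 0, -7.6, 75],
  [-4.5, 17, 1.6, 0, 0, -7.6, 75],
  [-4.5, 17, 1.6, 0, 0, -7.6, 75],
  [-4.5, 17, 1.6, 0, 0, -7.6, 75],
  [-4.5, 17, 1.6, 0, 0, -7.6, 75],
  [-4.5, 17, 1.6, 0, 0, -7.6, 75],
])

```text
clock: 7.3
position: [0.5818, -0.013, 0.2454]
tool_rot: [-0.836, 1.569, -3.106]
force: [0.9, 0.6, -0.1]
grip_width: 0.0747
```

Emit:
play_rows([
  [0, 0, 0, 0, 0, 0, 75],
  [0, 0, 0, 0, 0, 0, 75],
])

```text
clock: 7.55
position: [0.5824, -0.0142, 0.2461]
tool_rot: [-0.5, 1.57, -2.764]
force: [0.4, 0.4, 0.4]
grip_width: 0.0747
```

Run:
```python
from m import *
st(); im,ci=grab('wrist')
u=proj(ci,[(.584,-.0125,.121)])[0]; print(u)
for c,a,b in blobs(green(im),200): print('green',c,a,b,onz(ci,c,.121).round(4))
x,y=[int(v) for v in u]
cv2.imwrite('pics/g.png',cv2.resize(im[y-60:y+60,x-80:x+80,::-1],(800,600),interpolation=cv2.INTER_CUBIC)); print(x,y)
cv2.imwrite('pics/g_w.png',im[:,:,::-1])
```

```text
t 7.55 p [ 0.5824 -0.0142  0.2461] yaxis deg -39.69 x [-0.001 -0.    -1.   ] q7 -0.869 F [0.4 0.4 0.4] M [-0.02 -0.04 -0.02] w 0.0747
[278.19110263 202.23360981]
green [228.5  33.9] 1162 [211  12  37  44] [0.6433 0.1218 0.121 ]
green [201.8 113.7] 914 [185  96  35  35] [0.5839 0.0916 0.121 ]
green [277.7 201. ] 2354 [250 174  56  56] [ 0.5844 -0.0113  0.121 ]
278 202
```

View pics/g.png

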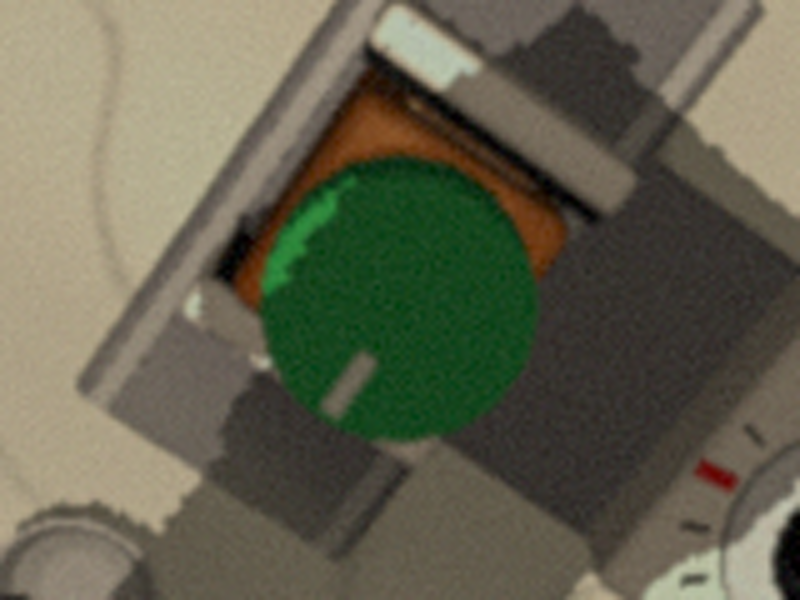

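Emit:
play_rows([
  [1.5, 1.7, -45, 0, 0, 0, 80],
  [0, 0, -45, 0, 0, 0, 80],
  [0, 0, -35, 0, 0, 0, 80],
  [0, 0, -20, 0, 0, 0, 80],
  [0, 0, -12, 0, 0, 0, 80],
  [0, 0, 0, 0, 0, 0, 80],
])

```text
clock: 8.35
position: [0.5838, -0.0122, 0.0893]
tool_rot: [-0.826, 1.57, -3.092]
force: [0.4, 0.4, -0.3]
grip_width: 0.0799
```

Run:
```python
from h import *
st()
```

```text
t 8.35 p [ 0.5838 -0.0122  0.0893] yaxis deg -39.83 x [-0.001 -0.    -1.   ] q7 -0.929 F [ 0.4  0.4 -0.3] M [-0.01  0.01 -0.  ] w 0.0799
```

Close gradually with a low force to sense any centring error.

Emit:
play_rows([
  [0, 0, 0, 0, 0, 0, 58],
  [0, 0, 0, 0, 0, 0, 50],
  [0, 0, 0, 0, 0, 0, 45],
  [0, 0, 0, 0, 0, 0, 40],
], grip_force=25)

```text
clock: 8.85
position: [0.5842, -0.0115, 0.0905]
tool_rot: [2.558, 1.57, 0.293]
force: [-3.1, 1.1, 6.8]
grip_width: 0.0527
```

Run:
```python
from h import *
st()
```

```text
t 8.85 p [ 0.5842 -0.0115  0.0905] yaxis deg -39.82 x [ 0.001  0.    -1.   ] q7 -0.93 F [-3.1  1.1  6.8] M [ 0.35  0.62 -0.01] w 0.0527
```

Emit:
play_rows([
  [0, 0, 1.2, 0, 0, 0, 40],
  [0, 0, 0, 0, 0, 0, 40],
  [0, 0, 0, 0, 0, 5, 40],
  [0, 0, 0.2, 0, 0, 6, 40],
  [0, 0, 0.2, 0, 0, 6, 40],
  [0, 0, 0, 0, 0, 0, 40],
], grip_force=90)

```text
clock: 9.6
position: [0.5837, -0.0115, 0.0916]
tool_rot: [-2.015, 1.57, 2.3]
force: [-4.8, 3.8, 6.2]
grip_width: 0.0512
```

Run:
```python
from m import *
st()
```

```text
t 9.6 p [ 0.5837 -0.0115  0.0916] yaxis deg -22.75 x [-0.001  0.001 -1.   ] q7 -0.693 F [-4.8  3.8  6.2] M [ 0.66  1.07 -0.25] w 0.0512
```

Emit:
play_rows([
  [-0.5, 0.3, 0.6, 0, 0, 7, 40],
  [0, 0, 0.3, 0, 0, 7, 40],
  [0, 0, 0.3, 0, 0, 7, 40],
  [0, 0, 0.2, 0, 0, 7, 40],
  [0, 0, 0.2, 0, 0, 7, 40],
  [0, 0, 0.2, 0, 0, 7, 40],
  [0, 0, 0.2, 0, 0, 7, 40],
  [0, 0, 0, 0, 0, 0, 40],
])

```text
clock: 10.6
position: [0.5827, -0.0114, 0.0933]
tool_rot: [-2.222, 1.569, 2.949]
force: [-6.6, 2.5, 4.7]
grip_width: 0.0514
```

Run:
```python
from m import *
st(); t,ct=grab('top'); s,cs=grab('scene')
B=cv2.resize(t[145:245,230:350],(400,333),interpolation=cv2.INTER_CUBIC); A=cv2.resize(s[180:300,220:340],(400,333))
cv2.imwrite('pics/i.png',np.hstack([A,B])[:,:,::-1])
```

```text
t 10.6 p [ 0.5827 -0.0114  0.0933] yaxis deg 26.26 x [-0.002  0.    -1.   ] q7 0.001 F [-6.6  2.5  4.7] M [ 0.52  1.41 -0.24] w 0.0514
```

View pics/i.png

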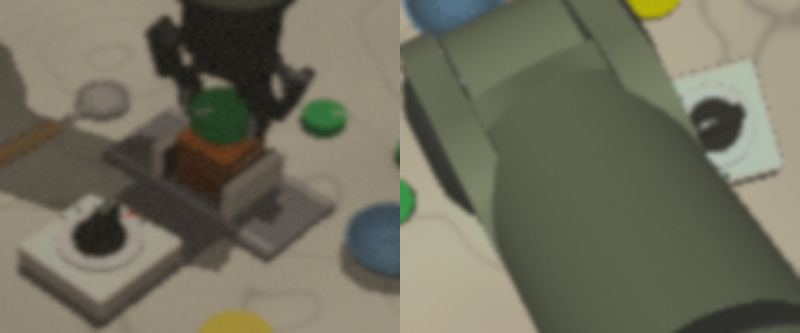

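The scene crop shows the jar square between the jaws and the cap held, turning with the gripper (66° so far). On to about 80°.

Emit:
play_rows([
  [-0.5, 0.2, 0.3, 0, 0, 5, 40],
  [0, 0, 0.2, 0, 0, 5, 40],
  [0, 0, 0.2, 0, 0, 4.5, 40],
  [0, 0, 0, 0, 0, 0, 40],
])

```text
clock: 11.2
position: [0.5823, -0.0114, 0.0939]
tool_rot: [-2.283, 1.569, 3.14]
force: [-5.7, 1.2, 1.7]
grip_width: 0.0511
```

Run:
```python
from m import *
st(); s,cs=grab('scene'); h=cv2.cvtColor(s,cv2.COLOR_RGB2HSV)
# white dash on cap top
u=proj(cs,[(.584,-.0125,.1235)])[0]; g=green(s); print(u)
cv2.imwrite('pics/j_s.png',s[:,:,::-1])
```

```text
t 11.2 p [ 0.5823 -0.0114  0.0939] yaxis deg 40.71 x [-0.001  0.    -1.   ] q7 0.209 F [-5.7  1.2  1.7] M [ 0.23  1.05 -0.26] w 0.0511
[286.60134016 217.06222571]
```

Run:
```python
from m import *
s=cv2.imread('pics/j_s.png'); 
cv2.imwrite('pics/k.png',cv2.resize(s[195:255,250:330],(800,600),interpolation=cv2.INTER_CUBIC))
```

```text
(no output)
```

View pics/k.png

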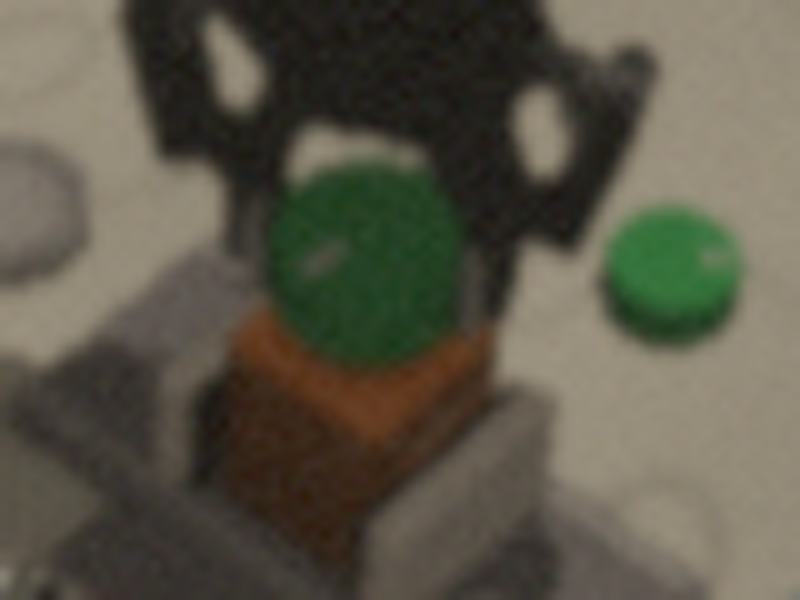

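Run:
```python
from m import *
cs=vision.camera_info('scene')
f=lambda p: onz(cs,(p[0]/10+250,p[1]/10+195),.1235)
a,b=f((304,273)),f((342,245)); d=a-b; print(a,b,np.degrees(np.arctan2(d[1],d[0])),np.linalg.norm(d))
c=f((366,240));d=(a+b)/2-c;print(np.degrees(np.arctan2(d[1],d[0])))
# initial, top crop c.png: dash (262,312)->(273,345)
ct=vision.camera_info('top'); g=lambda p: onz(ct,(p[0]/6+230,p[1]/6+145),.121)
d=g((273,345))-g((262,312)); print('before',np.degrees(np.arctan2(d[1],d[0])))
```

```text
[ 0.59046887 -0.036358    0.1235    ] [ 0.58769944 -0.02259008  0.1235    ] -78.62667856226727 0.01404369138347057
-92.175109359565
before -162.4956828371311
```

The dash is now at about -79° against about -163 to -170° before, so it has turned 80–90° without slip. Gentle lift test next.

Emit:
play_rows([
  [0, 0, 1, 0, 0, 0, 40],
  [0, 0, 1, 0, 0, 0, 40],
  [0, 0, 0, 0, 0, 0, 40],
])

```text
clock: 11.62
position: [0.5828, -0.0113, 0.096]
tool_rot: [-2.199, 1.57, -3.061]
force: [-5.4, 0.8, -2.8]
grip_width: 0.0513
```

Run:
```python
from m import *
st()
```

```text
t 11.62 p [ 0.5828 -0.0113  0.096 ] yaxis deg 40.66 x [-0.001 -0.    -1.   ] q7 0.21 F [-5.4  0.8 -2.8] M [ 0.29  0.98 -0.17] w 0.0513
```

Emit:
play_rows([
  [-1, 0, 0, 0, 0, 2, 40],
  [0, 0, 1, 0, 0, 0, 40],
  [0, 0, 1, 0, 0, 0, 40],
  [0, 0, 0, 0, 0, 0, 40],
])

```text
clock: 12.12
position: [0.5825, -0.0112, 0.0985]
tool_rot: [0.807, 1.57, -0.019]
force: [0.8, 0.7, 0.2]
grip_width: 0.0513
```

Run:
```python
from m import *
st()
s,cs=grab('scene'); o=cv2.cvtColor(cv2.imread('pics/j_s.png'),cv2.COLOR_BGR2RGB)
cv2.imwrite('pics/l_s.png',s[:,:,::-1])
R=slice(228,255),slice(265,305)
a,b=[np.float32(cv2.cvtColor(cv2.cvtColor(x[R],cv2.COLOR_RGB2HSV)[...],cv2.COLOR_HSV2RGB)[...,0].astype(np.float32)-x[R][...,2]) for x in (o,s)]
print('jar (r-b) image shift',cv2.phaseCorrelate(a,b))
for x in (o,s): print([ (c,a) for c,a,_ in blobs(green(x),100)])
```

```text
t 12.12 p [ 0.5825 -0.0112  0.0985] yaxis deg 42.66 x [ 0.001 -0.    -1.   ] q7 0.24 F [0.8 0.7 0.2] M [ 0.08 -0.02 -0.07] w 0.0513
jar (r-b) image shift ((0.09439522892107632, 0.10053802072927098), 1.0183739454657943)
[(array([286.4, 221.1]), np.int32(206))]
[(array([286.9, 219.5]), np.int32(204))]
```

The forces dropped to about zero and the jar image did not shift, so the threads have let go. Lifting straight up.

Emit:
play_rows([
  [0, 0, 2, 0, 0, 0, 40],
  [0, 0, 4, 0, 0, 0, 40],
  [0, 0, 6, 0, 0, 0, 40],
  [0, 0, 8, 0, 0, 0, 40],
  [0, 0, 10, 0, 0, 0, 40],
  [0, 0, 10, 0, 0, 0, 40],
  [0, 0, 5, 0, 0, 0, 40],
  [0, 0, 0, 0, 0, 0, 40],
])

```text
clock: 13.18
position: [0.5822, -0.0113, 0.1435]
tool_rot: [0.769, 1.57, -0.057]
force: [-0.4, -0.3, -0.3]
grip_width: 0.0513
```

Emit:
play_rows([
  [0, 0, 0, 0, 0, 0, 40],
  [0, 0, 0, 0, 0, 0, 40],
])

```text
clock: 13.42
position: [0.5819, -0.0113, 0.1428]
tool_rot: [-2.29, 1.57, -3.116]
force: [-0.2, 0.3, -1.1]
grip_width: 0.0513
```

Run:
```python
from m import *
st()
s,cs=grab('scene'); o=cv2.cvtColor(cv2.imread('pics/j_s.png'),cv2.COLOR_BGR2RGB)
R=slice(232,255),slice(265,305)
a,b=[np.float32(x[R][...,0])-np.float32(x[R][...,2]) for x in (o,s)]
print('jar shift',cv2.phaseCorrelate(a,b))
cv2.imwrite('pics/n.png',cv2.resize(s[180:270,220:340,::-1],(800,600),interpolation=cv2.INTER_CUBIC))
```

```text
t 13.43 p [ 0.5819 -0.0113  0.1428] yaxis deg 42.67 x [-0.001 -0.    -1.   ] q7 0.28 F [-0.2  0.3 -1.1] M [-0.01  0.05  0.03] w 0.0513
jar shift ((-0.0988777033415893, -0.024615116860484676), 1.1333765159050624)
```

View pics/n.png

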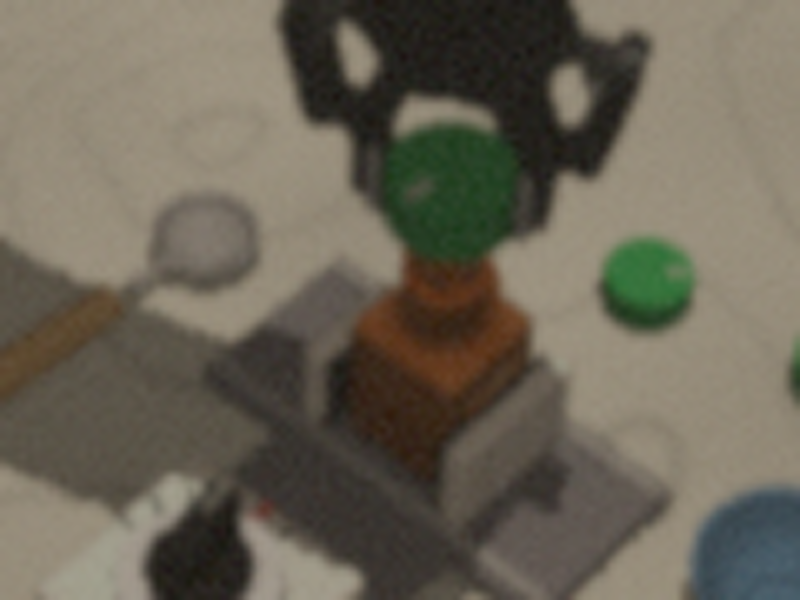

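The cap is held clear above the neck at crop (450,190). The jar stands unmoved between the jaws, and the dial is at its mark.

```bash
python3 -c "
from h import *
workorder.job_done(); st()"
```

```text
the job is handed in; nothing more can be done
the job is handed in; nothing more can be done
```

The job is done and handed in at about 13.4 s on the robot's clock. I viewed 9 of the 12 pictures allowed.

- **Dial:** I turned it clockwise about 58°. The close view afterwards showed the pointer in line with the red mark, with the jaws closed beside the jar.
- **Cap:** I unscrewed it anticlockwise about 82°. The first 2 mm of lift still met about 3 N down and 5 N sideways. After shifting 1 mm and turning 2° more, the forces fell to about zero.
- **Finish:** The cap was then lifted straight up and is held level over the mouth. I estimate its rim is about 3 cm above the sealing ring. The jar's picture shifted by about 0.1 pixel, so it was not lifted or twisted.

**Checks that disagreed:** the cap's white dash suggested 80–90° of turn, against about 80° from the gripper at that point, which is within the accuracy of that reading. The gripper read about 51 mm across the 53 mm cap and 12 mm across the 14 mm bar. I took that as a reading offset, so it did not change what I did. I did not measure the other kitchen things again at the end; none were touched on the way, as far as the forces and views show.

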